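Put the macro lens away and close its case

ROBOT

A 6-joint arm with a two-finger parallel gripper is mounted at the origin on the work surface. World frame = base frame: x ahead of the robot, y to its left, z up, the work surface at z = 0. Lengths are in m, angles in degrees, forces in N, time in s.
With the tool pointing down it reaches from about 0.25 to 0.725 m from the base axis. Payload 9.7 kg.
Tool frame: the origin (TCP) lies where the fingers leave the gripper's body, on its centre line; the fingertips stand 73 mm ahead of it and the grasp point (between the pads) lies 54 mm ahead of it (env.tip_extent is the distance from the TCP to the fingertips, in m); z points along the fingers, y is the line along which they close (so a half turn about z gives the same grasp; the last joint's range is limited). The gripper opens to 85 mm and grips with 20 to 120 N. Pads are 22 mm wide; open, the fingers measure 114 mm over their backs; the gripper's body (76 mm by 85 mm) begins 54 mm behind the grasp point. The pads swing forward as they close: fully open they stand 13 mm farther back than shut.
Start: joints at [-68.125, 4.979, 10.078, 95.1, 0, 90], TCP at [0.205, -0.51, 0.304] pointing down, gripper open.
Joint ranges: [-179.16, 179.16], [-48.56, 103.87], [-65.8, 70.77], [-126.05, 130.52], [-82.76, 87.17], [-180, 180]. Speed limits (degrees/s): [127.2, 127.2, 147.25, 180, 180, 180].

INTERFACE

Orientations are given as a 3x3 rotation matrix whose columns are the frame's x, y, z axes.
In Python, from station import status, read_camera, camera_info, hand_in, env gives the robot as it stands.
- The arm moves only by the shell command python3 -m handwheel 'ROWS' [FORCE]. ROWS is JSON, a list of rows, each a list of 7 numbers: the opening, from 0 (shut) to 1 (fully open), then the shift along the world's x, y, z in mm, then the turn, a rotation vector about the world's x, y, z in rad. In form: [[gripper, x, y, z, rx, ry, rz], ...]. A call has 1 to 12 rows; each row shifts and turns the commanded pose from where the row before left it; what a row does not reach is not made up. A row lasts 1/8 s, in which the tool goes at most 62.5 mm and 10.7 degrees, less where a joint would pass 70% of its speed; a pose out of reach is approached as far as the arm can. A call is refused whole if a number of a shift passes 62.5 or a number of a turn 0.188, either way. A call with a gripper value outside its range is refused whole. The fingers move at their own pace and stop on an object; FORCE is the grip in N (left out, the last holds). Time passes only in rows, so rows that do not move let the fingers close. It gives the time, the measured TCP pose, the force, the opening and the grip force at its end, in the units of the state.
- status.get_obs(): the state, without advancing time (a new reading comes with each control period).
- read_camera(name): name is "side" or "top"; returns (picture, depth): 420x560x3 uint8, red, green, blue; 420x560 float32, m along the optical axis (not along the pixel's ray), 0 where there is no reading.
- camera_info(name): a dict with "fx", "fy", "cx", "cy" (pixels), "dist_coeffs" ([k1, k2, p1, p2, k3] as OpenCV has them; the pictures are not rectified), "xyz" and "rotation" of the camera in the world. Camera axes: x right, y down, z forward; pixel columns grow to the right and rows downward; lengths in m; the calibration is good to about 2 mm. A picture is of the moment at which its call begins. camera_info takes no time and is no camera call.
- hand_in(): hands the job in; it is judged then, once.
The state is a dict: "t": time; "joint_positions": joint angles; "joint_velocities": joint speeds; "joint_efforts": joint torques, N m; "position": TCP position; "tcp_rot": TCP orientation; "ft_force": force on the tool from outside, world axes, zero at the start; "moment": the same for the moment, N m; "gripper_width": opening from 0.0 (shut) to 1.0 (fully open); "finger_force": force on a finger pad.
Only numpy, scipy, OpenCV 4.12 (cv2) and the standard library are available. Lean on these libraries where they do the work, as an engineer would, in place of code of your own. Each camera call takes 0.05 s, during which the arm holds its last target. There are 200 camera calls.

TASK

Put the macro lens away: stand it upright, glass up, in the empty bay of the open blue case, setting it down rather than dropping it. Once you have let go of it, lower the case's lid gently, without slamming it, until it is fully closed, and leave the other things on the desk where they are.

Things in the scene. Friction and masses are not known exactly. Their poses are not given: they have to be found in the camera images.
- lens: Black macro lens with ribbed rubber ring and two thin silver bands, a plain upright cylinder 58 mm in diameter and 72 mm tall, about 0.33 kg, standing loose on the desk with its dark blue glass up. Origin: centre of its underside; z up along the lens.
- case: Blue hard case, fixed: open-topped tray 140 (x) by 190 (y) by 58 mm high, walls and floor 6 mm. Origin: centre of its underside. Its +x points to the hinged side; the -x side has the steel latch. Inside, dark foam with an orange wallet fills y -89 to -27 mm, up to 49 mm above the underside; the rest (y -27 to +89, x -64 to +64 mm) is the empty bay.
- bay (a point): Centre of the floor of the case's empty bay (6 mm above the desk), axes as the case. The bay is 128 mm (x) by 116 mm (y), open above, walls 52 mm above this floor on three sides, the foam 40 mm high on the -y side.
- lid (a joint): Lid angle: 0 closed, 1.57 upright; starts open near or beyond upright (limit 1.95). Stiff friction hinge: it stays where left, 3 to 5 N at the free edge moves it. Blue shell 140 mm (hinge to free edge) by 190 by 30 mm deep, walls 5 to 6 mm, 0.25 kg. Closed, its top is 88.5 mm above the desk, 77 mm of room over the bay floor. Steel tab 40 mm wide, 6 mm thick on its free edge face.
- lid_hinge (a point): Middle of the hinge axis, on the case's +x rim, 70 mm from the case's centre, 58.5 mm above the desk. Turns with the lid; with the lid closed its axes are the case's. Hinge axis y; in this frame the lid's rim plane is z = 0, its outer face z = +30 mm, its free edge x = -140 mm.
- lid_edge (a point): Middle of the lid's free edge on its outer face: 140 mm from the hinge axis along the lid and 30 mm out from the rim plane. Turns with the lid.
- cleaner: Bystander: white bottle with blue cap, 42 mm in diameter, 92 mm tall, loose. Origin: centre of its underside.
- coin_stack: Bystander: upright stack of coins in a tube with red ends, 44 mm in diameter, 75 mm tall, loose. Origin: centre of its underside.
- brush: Bystander: flat dusting brush with a wooden handle lying on the desk at the right, loose. Origin: middle of its underside.
Not all that is in view belongs to the job. Several things have the shape of the case; the one meant has the colours described above. Of the things that look like the lens, the larger one is meant.

How it is judged:
By the outcome, as a careful person would: the job done as asked, in the order asked, and still so for the second after the job is handed in, with the robot touching nothing.
It also fails if it takes over 72 s, if anything falls off the work surface, if the arm or the gripper's body presses on something with over 40 N, if the wrist force passes 120 N, or if a joint passes its speed limit or range.

## Working session

There is one attempt and no reset: what is moved stays moved. The work goes in short steps, Python scripts to look and compute and a shell command to move; the robot and the scene stay as the last step left them, time stands still between calls to the robot, and variables do not carry over. Pictures are saved under pics/ and viewed, at most 10 in all, crops included, and the job is handed in when it is done.

```bash
ls; mkdir -p pics
cat > h.py <<'E'
import numpy as np, cv2
from station import status, read_camera, camera_info, env
def ci(n):
    c=camera_info(n); K=np.array([[c['fx'],0,c['cx']],[0,c['fy'],c['cy']],[0,0,1.]])
    return c,K,np.array(c['dist_coeffs'],float),np.array(c['xyz'],float),np.array(c['rotation'],float)
def ray(n,uv):
    c,K,d,o,R=ci(n); p=cv2.undistortPoints(np.array(uv,float).reshape(-1,1,2),K,d)[:,0]
    return o,np.c_[p,np.ones(len(p))]@R.T
def plane(n,uv,z):
    o,r=ray(n,uv); return o+r*((z-o[2])/r[:,2])[:,None]
def cloud(n,D):
    v,u=np.mgrid[:D.shape[0],:D.shape[1]]
    o,r=ray(n,np.c_[u.ravel(),v.ravel()]); P=o+r*D.reshape(-1,1); P[D.ravel()==0]=np.nan
    return P.reshape(*D.shape,3)
E
python3 - <<'E'
from h import *
for n in('side','top'):
    im,D=read_camera(n); np.savez(f'{n}0.npz',im=im,D=D); cv2.imwrite(f'pics/{n}0.png',im[...,::-1])
    c=camera_info(n); print(n,c['xyz'],np.round(c['rotation'],3).tolist(),c['fx'])
print(status.get_obs())
E
```

```text
pics
side [ 0.31729731 -1.06068192  0.65403108] [[0.991, -0.071, 0.114], [-0.134, -0.474, 0.87], [-0.007, -0.878, -0.479]] 468.6595789940818
top [ 0.33108378 -0.04414856  0.99257261] [[0.012, -0.993, 0.116], [-1.0, -0.012, 0.002], [-0.0, -0.116, -0.993]] 405.2839248798026
{'t': 0.1, 'joint_positions': array([-6.81252345e+01,  5.00779901e+00,  1.00398042e+01,  9.51002472e+01,
       -6.92793560e-04,  9.00001916e+01]), 'joint_velocities': array([-0.02002664,  0.00802408,  0.01152909,  0.01173321,  0.07137865,
        0.03022617]), 'joint_efforts': array([-1.44784182e-03, -5.21556616e+01,  4.65657413e+01,  1.59985089e-02,
       -4.68620999e-05,  2.20969116e-05]), 'position': array([ 0.20487153, -0.51029012,  0.30326261]), 'tcp_rot': array([[ 9.28001677e-01,  3.72575737e-01, -4.54980886e-04],
       [ 3.72576014e-01, -9.28001025e-01,  1.10078887e-03],
       [-1.20955036e-05, -1.19104889e-03, -9.99999291e-01]]), 'ft_force': array([ 0.10874452,  0.51010203, -0.09510233]), 'moment': array([ 8.37881314e-05, -6.29347157e-03, -1.52859097e-02]), 'finger_force': 0.0, 'gripper_width': 0.9998920441205671}
```

View pics/top0.png

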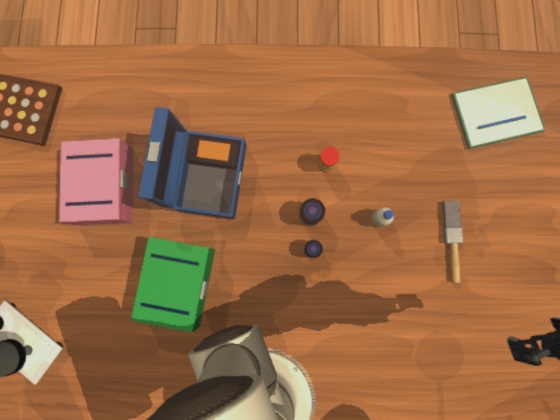

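View pics/side0.png

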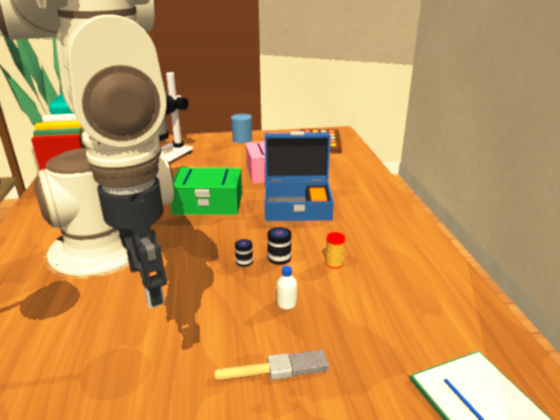

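Top view: the open blue case is at (212,175), with its lid standing on the left and its latch at (239,178). The closed pink (95,180) and green (173,284) boxes are the wrong colour. There are two lens-like things: the large one at top (312,211) / side (280,245), and the small one at top (313,249) / side (244,252). The larger is meant, so I'll confirm it in a crop and measure. The cleaner is at (383,216), the coins at (329,157) and the brush at (454,240).

Run:
```python
from h import *
S={n:np.load(f'{n}0.npz') for n in('side','top')}
im=S['top']['im'][90:270,130:410,::-1]; im2=S['side']['im'][215:275,220:360,::-1]
cv2.imwrite('pics/crop.png',np.vstack([cv2.resize(im,(560,360),interpolation=3),cv2.resize(im2,(560,240),interpolation=3)]))
P={n:cloud(n,S[n]['D']) for n in S}
# objects from top depth: blobs above desk
T=P['top']; print('desk z',np.nanmedian(T[300:330,380:420,2]))
m=((T[...,2]>0.02)).astype(np.uint8)
k,l,st,ce=cv2.connectedComponentsWithStats(m)
for i in range(1,k):
    if st[i,4]>80:
        q=T[l==i]; print(st[i].tolist(),np.round(q.mean(0),3),'zmax',np.round(np.nanpercentile(q[:,2],98),4))
# lenses: top-face points
for n,box in(('top',(195,228,295,330)),('top',(238,260,302,325)),('side',(222,266,264,296)),('side',(236,270,232,256))):
    a,b,c,d=box; q=P[n][a:b,c:d].reshape(-1,3); q=q[~np.isnan(q[:,2])]
    zt=np.percentile(q[:,2],98 if n=='top' else 97); t=q[q[:,2]>zt-0.006]
    r=t[:,:2].astype(np.float32); print(n,'ztop',round(zt,4),'circle',cv2.minEnclosingCircle(r),len(t))
# case: blue mask
hsv=cv2.cvtColor(S['top']['im'],cv2.COLOR_RGB2HSV)
b=cv2.inRange(hsv,(100,110,40),(125,255,255))>0; b[:,:130]=0;b[:,260:]=0
q=T[b]; q=q[~np.isnan(q[:,2])]
print('blue z hist',np.histogram(q[:,2],bins=np.arange(0,.24,.01)))
rim=q[(q[:,2]>.05)&(q[:,2]<.064)]
print('rim rect',cv2.minAreaRect(rim[:,:2].astype(np.float32)),np.median(rim[:,2]))
print('all rect low',np.round(cv2.boxPoints(cv2.minAreaRect(rim[:,:2].astype(np.float32))),4).tolist())
```

```text
desk z -0.00034991923846955375
[0, 74, 59, 70, 1653] [0.718 0.621 0.022] zmax 0.0249
[138, 108, 108, 111, 5929] [0.557 0.175 0.096] zmax 0.2032
[59, 139, 72, 85, 5725] [0.511 0.389 0.083] zmax 0.0914
[319, 147, 21, 24, 370] [ 0.574 -0.153  0.068] zmax 0.0777
[299, 199, 26, 27, 544] [ 0.448 -0.114  0.069] zmax 0.0756
[373, 208, 21, 19, 299] [ 0.438 -0.279  0.063] zmax 0.0933
[446, 226, 17, 17, 121] [ 0.404 -0.464  0.021] zmax 0.0236
[131, 236, 83, 97, 5781] [0.279 0.196 0.086] zmax 0.0913
[304, 240, 19, 19, 273] [ 0.363 -0.119  0.052] zmax 0.0555
[0, 301, 62, 83, 2668] [0.127 0.551 0.054] zmax 0.1627
[507, 317, 53, 49, 1326] [ 0.197 -0.47   0.322] zmax 0.3705
[146, 325, 151, 95, 8751] [0.174 0.015 0.416] zmax 0.6335
top ztop 0.075 circle ((0.449607253074646, -0.11531843990087509), 0.029007742181420326) 480
top ztop 0.0553 circle ((0.36314016580581665, -0.11932612210512161), 0.021199749782681465) 248
side ztop 0.073 circle ((0.4500400424003601, -0.11703363060951233), 0.031210780143737793) 283
side ztop 0.0536 circle ((0.363456130027771, -0.11892257630825043), 0.024261003360152245) 163
blue z hist (array([  0,   0,   0,   0,   0,  48, 288,   0,  55,  20,   0,   0,   0,
         0,   0,   0,   0,   0,   0, 356,  18,   0,   0]), array([0.  , 0.01, 0.02, 0.03, 0.04, 0.05, 0.06, 0.07, 0.08, 0.09, 0.1 ,
       0.11, 0.12, 0.13, 0.14, 0.15, 0.16, 0.17, 0.18, 0.19, 0.2 , 0.21,
       0.22, 0.23]))
rim rect ((0.5118362307548523, 0.1988804042339325), (0.1623201221227646, 0.06235884875059128), 21.288856506347656) 0.06227648827308152
all rect low [[0.42489999532699585, 0.19850000739097595], [0.44749999046325684, 0.1404000073671341], [0.598800003528595, 0.19930000603199005], [0.5760999917984009, 0.2574000060558319]]
```

View pics/crop.png

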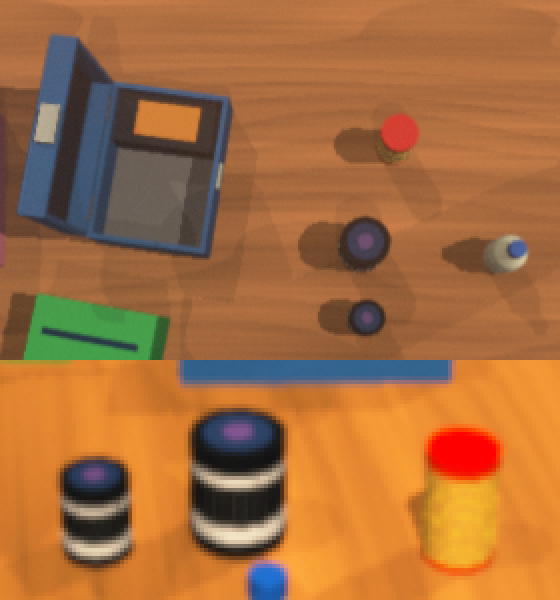

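The crop confirms it: the large lens at (312,211) has a measured diameter of 58 mm and its top near 74 mm. The small one measures about 42 mm across and 55 mm tall. Next I'll measure the case's rim and lid.

Run:
```python
from h import *
S={n:np.load(f'{n}0.npz') for n in('side','top')}
for n,box in(('top',(105,225,135,255)),('side',(125,225,255,340))):
    a,b,c,d=box; Pc=cloud(n,S[n]['D'])[a:b,c:d]; q=Pc.reshape(-1,3); q=q[~np.isnan(q[:,2])]
    rim=q[(q[:,2]>.056)&(q[:,2]<.066)]
    if n=='top': rim=rim[rim[:,1]<0.24]
    R=cv2.minAreaRect(rim[:,:2].astype(np.float32)); print(n,len(rim),np.median(rim[:,2]),R,np.round(cv2.boxPoints(R),4).tolist())
    hi=q[q[:,2]>.1]; print(' high',hi.min(0),hi.max(0))
    up=q[q[:,2]>q[:,2].max()-.008]; R=cv2.minAreaRect(up[:,:2].astype(np.float32)); print(' lid top',R,np.round(cv2.boxPoints(R),4).tolist(),up[:,2].max())
    bay=q[(q[:,2]<.015)&(q[:,2]>.003)]; print(' floor?',len(bay),bay.mean(0),np.median(bay[:,2]))
# rays of corners of the rim picked in crop (crop/2+offset), top
c=np.array([[231,98],[209,256],[92,238],[117,84]])/2+[130,90]
X=plane('top',c,.058); print(np.round(X,4)); print(np.linalg.norm(np.roll(X,-1,0)-X,axis=1))
```

```text
top 1308 0.0610718035088621 ((0.5397503972053528, 0.14009471237659454), (0.16498376429080963, 0.1909276247024536), 82.6812973022461) [[0.43459999561309814, 0.07039999961853027], [0.6238999962806702, 0.04610000178217888], [0.6449000239372253, 0.20980000495910645], [0.45559999346733093, 0.23409999907016754]]
 high [0.45334784 0.18542597 0.10000406] [0.64378342 0.24348368 0.20743076]
 lid top ((0.5483195781707764, 0.2161320447921753), (0.028981991112232208, 0.18289586901664734), 82.98161315917969) [[0.45579999685287476, 0.21289999783039093], [0.6373000144958496, 0.19059999287128448], [0.6409000158309937, 0.21930000185966492], [0.4593000113964081, 0.24169999361038208]] 0.20743075848866965
 floor? 2513 [0.5209405  0.13808146 0.00663449] 0.006566364637989985
side 605 0.060876230621437544 ((0.5296386480331421, 0.18803830444812775), (0.2756136357784271, 0.22053565084934235), 83.72538757324219) [[0.4050000011920929, 0.06310000270605087], [0.6241999864578247, 0.039000000804662704], [0.6542999744415283, 0.31299999356269836], [0.4350999891757965, 0.33709999918937683]]
 high [0.45246011 0.18369166 0.10002026] [0.64221078 0.24437223 0.20442175]
 lid top ((0.5480450391769409, 0.21118097007274628), (0.03329836204648018, 0.19010211527347565), 81.4928970336914) [[0.45159998536109924, 0.20880000293254852], [0.6395999789237976, 0.18070000410079956], [0.6445000171661377, 0.21359999477863312], [0.45649999380111694, 0.24169999361038208]] 0.20442175437497534
 floor? 598 [0.53057703 0.16217208 0.00848597] 0.007912251001414405
[[0.6216 0.043  0.058 ]
 [0.4322 0.0642 0.058 ]
 [0.4516 0.2017 0.058 ]
 [0.6377 0.1801 0.058 ]]
[0.19060055 0.13890001 0.18741245 0.13802478]
```

Lens at (0.4495, -0.116) and case centre at about (0.537, 0.125), with case +x at about (0.122, 0.9925). The bay target is about (0.505, 0.121). I'll move over the lens and turn the fingers along case x.

```bash
python3 -m handwheel '[[1,30.5,49,0,0,0,-0.168],[1,30.5,49,0,0,0,-0.168],[1,30.5,49,0,0,0,-0.168],[1,30.5,49,0,0,0,0],[1,30.5,49,0,0,0,0],[1,30.5,49,0,0,0,0],[1,30.5,49,0,0,0,0],[1,30.5,49,0,0,0,0],[1,0,0,0,0,0,0],[1,0,0,0,0,0,0]]' 40; python3 -c "
from h import *
o=status.get_obs();print(o['joint_positions'],o['position'],o['tcp_rot'])"
```

```text
t: 1.35
position: [0.4483, -0.1192, 0.3036]
tcp_rot: [[0.993, -0.118, -0.001], [-0.118, -0.993, -0.0], [-0.001, 0.0, -1.0]]
ft_force: [-0.1, -0.5, -0.2]
gripper_width: 0.998
finger_force: 0.0
[-1.48825033e+01 -6.72683827e+00 -1.51148723e+00  9.52584402e+01
 -1.44569766e-02  1.71908828e+02] [ 0.44831839 -0.11919717  0.30361725] [[ 9.92983113e-01 -1.18253582e-01 -7.91624685e-04]
 [-1.18253659e-01 -9.92983419e-01 -5.07036735e-05]
 [-7.80074295e-04  1.43960407e-04 -9.99999685e-01]]
```

```bash
python3 -m handwheel '[[1,1.4,3.2,0,0,0,0.185],[1,0,0,0,0,0,0.185],[1,0,0,0,0,0,0.185],[1,0,0,0,0,0,0.185],[1,0,0,0,0,0,0.185],[1,0,0,0,0,0,0.185],[1,0,0,0,0,0,0.185],[1,0,0,0,0,0,0.185],[1,0,0,0,0,0,0.185],[1,0,0,0,0,0,0.185],[1,0,0,0,0,0,0.185],[1,0,0,0,0,0,0.185]]' >/dev/null
python3 -m handwheel '[[1,0,0,-20,0,0,0.185],[1,0,0,-20,0,0,0.185],[1,0,0,-20,0,0,0.185],[1,0,0,-20,0,0,0.185],[1,0,0,-20,0,0,0.185],[1,0,0,0,0,0,0],[1,0,0,0,0,0,0]]'
python3 - <<'E'
from h import *
print(status.get_obs()['joint_positions'][5])
E
```

```text
t: 3.72
position: [0.4497, -0.1169, 0.2048]
tcp_rot: [[-0.993, 0.121, 0.001], [0.121, 0.993, -0.0], [-0.001, -0.0, -1.0]]
ft_force: [-0.0, 0.1, -0.0]
gripper_width: 1.003
finger_force: 0.0
-7.594728558598706
```

```bash
python3 -m handwheel '[[1,0,1,-25,0,0,0],[1,0,0,-25,0,0,0],[1,0,0,-20,0,0,0],[1,0,0,-15,0,0,0],[1,0,0,-14,0,0,0],[1,0,0,0,0,0,0]]'
python3 -m handwheel '[[0.6,0,0,0,0,0,0],[0.6,0,0,0,0,0,0],[0.4,0,0,0,0,0,0],[0.4,0,0,0,0,0,0],[0.4,0,0,0,0,0,0],[0.4,0,0,0,0,0,0],[0.4,0,0,0,0,0,0]]' 40
```

```text
t: 4.47
position: [0.4496, -0.115, 0.1043]
tcp_rot: [[-0.993, 0.117, -0.001], [0.117, 0.993, 0.0], [0.001, 0.0, -1.0]]
ft_force: [-1.0, 0.5, -0.3]
gripper_width: 0.996
finger_force: 0.0
t: 5.35
position: [0.4504, -0.1151, 0.1059]
tcp_rot: [[-0.993, 0.116, 0.002], [0.116, 0.993, -0.0], [-0.002, -0.0, -1.0]]
ft_force: [-1.1, 1.5, 5.0]
gripper_width: 0.67
finger_force: 43.3
```

```bash
python3 -m handwheel '[[0.4,0,0,10,0,0,0],[0.4,0,0,25,0,0,0],[0.4,0,0,35,0,0,0],[0.4,0,0,30,0,0,0],[0.4,0,0,0,0,0,0]]'
python3 -m handwheel '[[0.4,5,20,0,0,0,0],[0.4,8,35,0,0,0,0],[0.4,9.5,42,0,0,0,0],[0.4,9.5,42,0,0,0,0],[0.4,9,40,0,0,0,0],[0.4,8,35,0,0,0,0],[0.4,5.5,22,0,0,0,0],[0.4,0,0,0,0,0,0],[0.4,0,0,0,0,0,0]]'
python3 - <<'E'
from h import *
for n in('side','top'):
    im,D=read_camera(n); np.savez(f'{n}1.npz',im=im,D=D); cv2.imwrite(f'pics/{n}1.png',im[...,::-1])
a=cv2.imread('pics/top1.png')[90:260,110:300];b=cv2.imread('pics/side1.png')[100:270,200:390]
cv2.imwrite('pics/c1.png',cv2.resize(np.hstack([a,b]),None,fx=2.1,fy=2.1,interpolation=3))
E
```

```text
t: 5.98
position: [0.4507, -0.1153, 0.2072]
tcp_rot: [[-0.993, 0.116, 0.004], [0.116, 0.993, -0.001], [-0.004, -0.001, -1.0]]
ft_force: [0.4, 0.1, -3.5]
gripper_width: 0.67
finger_force: 43.3
t: 7.1
position: [0.5039, 0.1205, 0.2039]
tcp_rot: [[-0.993, 0.116, -0.002], [0.116, 0.993, -0.001], [0.001, -0.001, -1.0]]
ft_force: [0.5, -0.7, -2.4]
gripper_width: 0.669
finger_force: 43.7
```

View pics/c1.png

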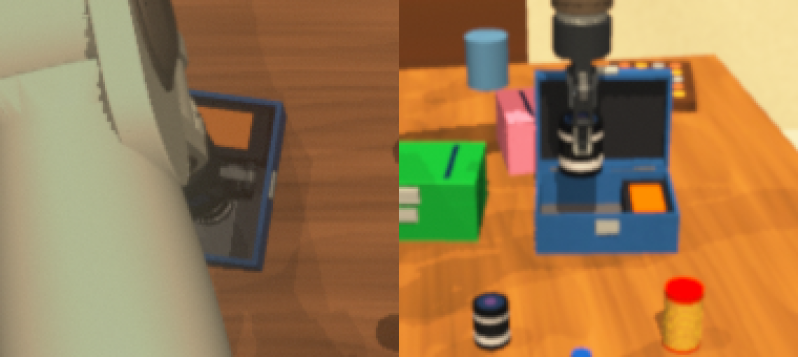

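Lens is held upright over the bay (side crop 580,145) with the lid clear behind it. Lowering now, slowing at the end.

```bash
python3 -m handwheel '[[0.4,1,0.5,-15,0,0,0],[0.4,0,0,-20,0,0,0],[0.4,0,0,-20,0,0,0],[0.4,0,0,-15,0,0,0],[0.4,0,0,-8,0,0,0],[0.4,0,0,-4,0,0,0],[0.4,0,0,-2,0,0,0],[0.4,0,0,0,0,0,0],[0.4,0,0,0,0,0,0]]'
python3 -m handwheel '[[0.4,0,0,-1.5,0,0,0],[0.4,0,0,-1.5,0,0,0],[0.4,0,0,-1,0,0,0],[0.4,0,0,0,0,0,0]]'
```

```text
t: 8.32
position: [0.5056, 0.1216, 0.1213]
tcp_rot: [[-0.993, 0.116, 0.001], [0.116, 0.993, 0.0], [-0.001, 0.0, -1.0]]
ft_force: [-0.6, -0.6, -2.3]
gripper_width: 0.669
finger_force: 43.7
t: 8.82
position: [0.5053, 0.1214, 0.1168]
tcp_rot: [[-0.993, 0.116, -0.0], [0.116, 0.993, -0.0], [0.0, -0.0, -1.0]]
ft_force: [1.2, 1.0, -3.0]
gripper_width: 0.672
finger_force: 43.7
```

```bash
python3 -m handwheel '[[0.4,0,0,-1.5,0,0,0],[0.4,0,0,-1.5,0,0,0],[0.4,0,0,0,0,0,0]]'
python3 -m handwheel '[[0.4,0,0,-1,0,0,0],[0.4,0,0,0,0,0,0]]'; python3 -m handwheel '[[0.4,0,0,-1,0,0,0],[0.4,0,0,0,0,0,0]]'
```

```text
t: 9.2
position: [0.5053, 0.1215, 0.1137]
tcp_rot: [[-0.993, 0.116, -0.0], [0.116, 0.993, -0.0], [0.0, -0.0, -1.0]]
ft_force: [-0.9, 0.6, -2.5]
gripper_width: 0.671
finger_force: 43.7
t: 9.45
position: [0.5053, 0.1215, 0.1128]
tcp_rot: [[-0.993, 0.116, -0.0], [0.116, 0.993, -0.0], [0.0, -0.0, -1.0]]
ft_force: [-0.1, 1.0, -2.0]
gripper_width: 0.67
finger_force: 43.7
t: 9.7
position: [0.5054, 0.1215, 0.112]
tcp_rot: [[-0.993, 0.116, 0.0], [0.116, 0.993, 0.0], [-0.0, 0.0, -1.0]]
ft_force: [0.0, 0.9, -1.3]
gripper_width: 0.667
finger_force: 43.6
```

```bash
python3 -m handwheel '[[0.4,0,0,-0.7,0,0,0],[0.4,0,0,0,0,0,0]]'; python3 -m handwheel '[[0.4,0,0,-0.6,0,0,0],[0.4,0,0,0,0,0,0]]'
```

```text
t: 9.95
position: [0.5054, 0.1215, 0.1119]
tcp_rot: [[-0.993, 0.116, 0.001], [0.116, 0.993, 0.0], [-0.0, 0.0, -1.0]]
ft_force: [-3.5, -0.2, 4.8]
gripper_width: 0.668
finger_force: 44.3
t: 10.2
position: [0.5054, 0.1215, 0.1119]
tcp_rot: [[-0.993, 0.116, 0.001], [0.116, 0.993, 0.0], [-0.001, 0.0, -1.0]]
ft_force: [-4.7, -1.2, 9.4]
gripper_width: 0.672
finger_force: 44.7
```

Contact on the floor (z = 0.112, as expected, upward force). Releasing gently to 0.8, then going up.

```bash
python3 -m handwheel '[[0.68,0,0,0.6,0,0,0],[0.72,0,0,0,0,0,0],[0.76,0,0,0,0,0,0],[0.8,0,0,0,0,0,0],[0.82,0,0,0,0,0,0],[0.82,0,0,0,0,0,0]]'
python3 -m handwheel '[[0.82,0,0,8,0,0,0],[0.82,0,0,20,0,0,0],[0.82,0,0,40,0,0,0],[0.6,0,0,50,0,0,0],[0,0,0,50,0,0,0],[0,0,0,30,0,0,0],[0,0,0,0,0,0,0]]'
```

```text
t: 10.95
position: [0.5054, 0.1215, 0.1112]
tcp_rot: [[-0.993, 0.116, -0.0], [0.116, 0.993, -0.0], [0.0, -0.0, -1.0]]
ft_force: [0.3, -0.2, 0.1]
gripper_width: 0.821
finger_force: 0.0
t: 11.82
position: [0.5059, 0.1216, 0.3123]
tcp_rot: [[-0.993, 0.116, 0.005], [0.116, 0.993, 0.001], [-0.004, 0.002, -1.0]]
ft_force: [0.2, -0.8, -0.9]
gripper_width: -0.001
finger_force: 0.0
```

```bash
python3 -m handwheel '[[0,8,25,0,0,0,0],[0,10,34,0,0,0,0],[0,10,34,0,0,0,0],[0,10,34,0,0,0,0],[0,8,26,0,0,0,0],[0,0,0,0,0,0,0],[0,0,0,0,0,0,0]]'
python3 - <<'E'
from h import *
for n in('side','top'):
    im,D=read_camera(n); np.savez(f'{n}2.npz',im=im,D=D); cv2.imwrite(f'pics/{n}2.png',im[...,::-1])
a=cv2.imread('pics/top2.png')[90:260,110:300];b=cv2.imread('pics/side2.png')[100:270,200:390]
cv2.imwrite('pics/c2.png',cv2.resize(np.hstack([a,b]),None,fx=2.1,fy=2.1,interpolation=3))
E
```

```text
t: 12.7
position: [0.5511, 0.2741, 0.3086]
tcp_rot: [[-0.993, 0.116, -0.001], [0.116, 0.993, -0.001], [0.001, -0.001, -1.0]]
ft_force: [-0.1, 0.8, 0.6]
gripper_width: 0.001
finger_force: 0.0
```

View pics/c2.png

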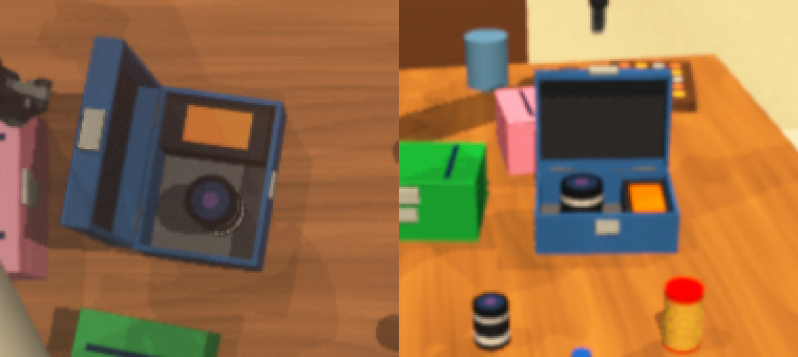

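Lens stands upright, glass up, in the bay (top crop 210,200); gripper is behind the lid. Lowering behind it, then feeling for contact.

```bash
python3 -m handwheel '[[0,0,0,-20,0,0,0],[0,0,0,-28,0,0,0],[0,0,0,-20,0,0,0],[0,0,0,0,0,0,0]]'
python3 -m handwheel '[[0,-0.5,-5,0,0,0,0],[0,-0.5,-5,0,0,0,0],[0,-0.5,-4,0,0,0,0],[0,0,0,0,0,0,0]]'; python3 -m handwheel '[[0,-0.5,-4,0,0,0,0],[0,-0.5,-4,0,0,0,0],[0,0,0,0,0,0,0]]';  python3 -m handwheel '[[0,-0.5,-4,0,0,0,0],[0,-0.5,-4,0,0,0,0],[0,0,0,0,0,0,0]]'
```

```text
t: 13.3
position: [0.5508, 0.2735, 0.24]
tcp_rot: [[-0.993, 0.117, -0.002], [0.117, 0.993, -0.001], [0.002, -0.001, -1.0]]
ft_force: [-0.0, 0.1, 1.0]
gripper_width: 0.001
finger_force: 0.0
t: 13.8
position: [0.55, 0.2601, 0.2416]
tcp_rot: [[-0.993, 0.116, 0.001], [0.116, 0.993, 0.0], [-0.0, 0.0, -1.0]]
ft_force: [-0.2, -0.6, -0.2]
gripper_width: 0.004
finger_force: 0.0
t: 14.18
position: [0.5488, 0.2522, 0.2412]
tcp_rot: [[-0.993, 0.116, 0.0], [0.116, 0.993, -0.0], [-0.0, -0.0, -1.0]]
ft_force: [-0.6, 0.6, -0.4]
gripper_width: -0.001
finger_force: 0.0
t: 14.55
position: [0.5479, 0.2443, 0.2414]
tcp_rot: [[-0.993, 0.116, 0.0], [0.116, 0.993, 0.0], [-0.0, 0.0, -1.0]]
ft_force: [-0.4, 1.3, 0.5]
gripper_width: -0.0
finger_force: 0.4
```

```bash
python3 -m handwheel '[[0,-0.5,-4,0,0,0,0],[0,-0.5,-4,0,0,0,0],[0,0,0,0,0,0,0]]';  python3 -m handwheel '[[0,-0.5,-4,0,0,0,0],[0,-0.5,-4,0,0,0,0],[0,-0.5,-4,0,0,0,0]]';python3 -m handwheel '[[0,-0.5,-4,0,0,0,0],[0,-0.5,-4,0,0,0,0],[0,-0.5,-4,0,0,0,0]]'
```

```text
t: 14.92
position: [0.5469, 0.2361, 0.2413]
tcp_rot: [[-0.993, 0.116, 0.0], [0.116, 0.993, -0.0], [-0.0, -0.0, -1.0]]
ft_force: [1.0, 1.5, 0.6]
gripper_width: 0.0
finger_force: 0.6
t: 15.3
position: [0.5453, 0.2242, 0.2413]
tcp_rot: [[-0.993, 0.116, 0.0], [0.116, 0.993, 0.0], [-0.0, 0.0, -1.0]]
ft_force: [0.2, 2.0, 3.3]
gripper_width: -0.002
finger_force: 1.6
t: 15.68
position: [0.5438, 0.2122, 0.2412]
tcp_rot: [[-0.993, 0.116, 0.0], [0.116, 0.993, -0.0], [-0.0, -0.0, -1.0]]
ft_force: [-0.1, 1.9, 3.1]
gripper_width: 0.003
finger_force: 1.6
```

```bash
python3 -m handwheel '[[0,-0.5,-4,0,0,0,0],[0,-0.5,-4,0,0,0,0],[0,-0.5,-4,-0.5,0,0,0],[0,-0.5,-4,-0.5,0,0,0]]';  python3 -m handwheel '[[0,-0.5,-4,-1,0,0,0],[0,-0.5,-4,-1,0,0,0],[0,-0.5,-4,-1,0,0,0],[0,-0.5,-4,-1.3,0,0,0]]';python3 -m handwheel '[[0,-0.5,-4,-1.5,0,0,0],[0,-0.5,-4,-1.5,0,0,0],[0,-0.5,-4,-1.7,0,0,0],[0,-0.5,-4,-2,0,0,0]]'
```

```text
t: 16.18
position: [0.5418, 0.1962, 0.2402]
tcp_rot: [[-0.993, 0.116, -0.0], [0.116, 0.993, -0.0], [0.0, -0.0, -1.0]]
ft_force: [-0.5, 2.5, 1.8]
gripper_width: 0.003
finger_force: 1.4
t: 16.68
position: [0.5399, 0.1802, 0.2359]
tcp_rot: [[-0.993, 0.116, 0.0], [0.116, 0.993, -0.0], [-0.0, -0.0, -1.0]]
ft_force: [-0.9, 0.8, 3.5]
gripper_width: 0.002
finger_force: 1.3
t: 17.18
position: [0.5378, 0.1642, 0.2291]
tcp_rot: [[-0.993, 0.116, 0.0], [0.116, 0.993, -0.0], [-0.0, -0.0, -1.0]]
ft_force: [-0.4, 0.9, 3.5]
gripper_width: 0.001
finger_force: 1.4
```

Run:
```python
from h import *
im,D=read_camera('side'); cv2.imwrite('pics/s3.png',cv2.resize(im[80:250,180:400,::-1],None,fx=3,fy=3,interpolation=3))
```

```text
(no output)
```

View pics/s3.png

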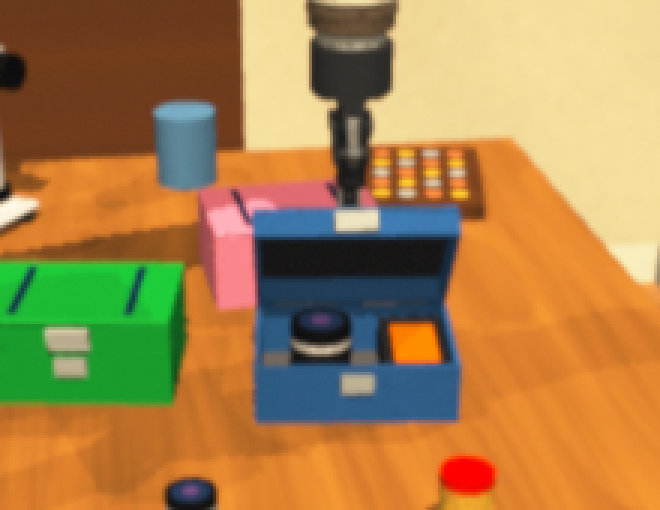

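Side crop: the lid is at about 45°, pushed by the fingertips behind its tab (350,205). The lens is upright inside (320,330). Continuing along the arc.

```bash
python3 -m handwheel '[[0,-0.6,-4.7,-2.6,0,0,0],[0,-0.6,-4.7,-2.6,0,0,0],[0,-0.6,-4.7,-2.6,0,0,0]]';  python3 -m handwheel '[[0,-0.5,-3.7,-3,0,0,0],[0,-0.5,-3.7,-3,0,0,0],[0,-0.5,-3.7,-3,0,0,0],[0,-0.5,-3.7,-3,0,0,0]]';python3 -m handwheel '[[0,-0.4,-3.1,-3.6,0,0,0],[0,-0.4,-3.1,-3.6,0,0,0],[0,-0.4,-3.1,-3.6,0,0,0],[0,-0.4,-3.1,-3.6,0,0,0]]'
```

```text
t: 17.6
position: [0.536, 0.15, 0.2211]
tcp_rot: [[-0.993, 0.116, -0.0], [0.116, 0.993, -0.0], [0.0, -0.0, -1.0]]
ft_force: [0.3, 0.4, 2.6]
gripper_width: -0.003
finger_force: 1.1
t: 18.1
position: [0.534, 0.1353, 0.2091]
tcp_rot: [[-0.993, 0.116, -0.0], [0.116, 0.993, 0.0], [0.0, 0.0, -1.0]]
ft_force: [0.8, 0.5, 1.6]
gripper_width: 0.003
finger_force: 0.9
t: 18.6
position: [0.5324, 0.123, 0.1947]
tcp_rot: [[-0.993, 0.116, -0.0], [0.116, 0.993, 0.0], [0.0, 0.0, -1.0]]
ft_force: [-0.2, 0.9, 2.5]
gripper_width: -0.001
finger_force: 0.7
```

```bash
python3 -m handwheel '[[0,-0.2,-2,-3.2,0,0,0],[0,-0.2,-2,-3.2,0,0,0],[0,-0.2,-2,-3.2,0,0,0],[0,-0.2,-2,-3.2,0,0,0],[0,-0.2,-2,-3.2,0,0,0]]';  python3 -m handwheel '[[0,-0.1,-1.5,-2.5,0,0,0],[0,-0.1,-1.5,-2.5,0,0,0],[0,-0.1,-1,-2,0,0,0],[0,-0.1,-1,-2,0,0,0],[0,0,-0.5,-1.5,0,0,0],[0,0,-0.5,-1.5,0,0,0]]';python3 -m handwheel '[[0,0,0,-1,0,0,0],[0,0,0,-1,0,0,0],[0,0,0,-1,0,0,0]]'
```

```text
t: 19.23
position: [0.5314, 0.1132, 0.1786]
tcp_rot: [[-0.993, 0.116, -0.0], [0.116, 0.993, 0.0], [0.0, 0.0, -1.0]]
ft_force: [-1.0, 0.3, 1.3]
gripper_width: -0.003
finger_force: 0.5
t: 19.98
position: [0.531, 0.1071, 0.1669]
tcp_rot: [[-0.993, 0.116, -0.0], [0.116, 0.993, -0.0], [0.0, -0.0, -1.0]]
ft_force: [-0.3, -0.3, 1.1]
gripper_width: -0.002
finger_force: 0.5
t: 20.35
position: [0.5312, 0.1071, 0.164]
tcp_rot: [[-0.993, 0.116, 0.0], [0.116, 0.993, -0.0], [-0.0, -0.0, -1.0]]
ft_force: [-0.4, -0.9, 1.5]
gripper_width: -0.002
finger_force: 0.6
```

```bash
python3 -m handwheel '[[0,0,0,-0.8,0,0,0],[0,0,0,-0.8,0,0,0],[0,0,0,-0.6,0,0,0],[0,0,0,0,0,0,0]]';python3 -m handwheel '[[0,0,0,-0.5,0,0,0],[0,0,0,-0.5,0,0,0],[0,0,0,0,0,0,0]]';python3 -m handwheel '[[0,0,0,-0.4,0,0,0],[0,0,0,0,0,0,0]]'
```

```text
t: 20.85
position: [0.5311, 0.1072, 0.1617]
tcp_rot: [[-0.993, 0.116, -0.0], [0.116, 0.993, 0.0], [0.0, 0.0, -1.0]]
ft_force: [0.8, -0.2, 0.6]
gripper_width: -0.003
finger_force: 0.2
t: 21.22
position: [0.5311, 0.1072, 0.1611]
tcp_rot: [[-0.993, 0.116, 0.0], [0.116, 0.993, 0.0], [-0.0, 0.0, -1.0]]
ft_force: [-2.0, -2.4, 4.8]
gripper_width: -0.0
finger_force: 2.5
t: 21.48
position: [0.531, 0.1072, 0.1611]
tcp_rot: [[-0.993, 0.116, 0.0], [0.116, 0.993, 0.0], [-0.0, 0.0, -1.0]]
ft_force: [-3.2, -1.6, 7.5]
gripper_width: -0.001
finger_force: 4.0
```

The lid is stopped hard at tip z ≈ 88 mm, so it's closed. A slight extra press, then I'll retreat and look.

```bash
python3 -m handwheel '[[0,0,0,-0.6,0,0,0],[0,0,0,-0.4,0,0,0],[0,0,0,0,0,0,0]]'; python3 -m handwheel '[[0,0,0,3,0,0,0],[0,0,0,15,0,0,0],[0,0,0,40,0,0,0],[0,-10,-20,50,0,0,0],[0,-20,-50,40,0,0,0],[0,-20,-55,0,0,0,0],[0,-20,-60,0,0,0,0],[0,-10,-60,0,0,0,0],[0,0,-60,0,0,0,0],[0,0,-50,0,0,0,0],[0,0,0,0,0,0,0],[0,0,0,0,0,0,0]]'
python3 - <<'E'
from h import *
for n in('side','top'):
    im,D=read_camera(n); cv2.imwrite(f'pics/{n}4.png',im[...,::-1])
    if n=='top':
        q=cloud(n,D); b=cv2.inRange(cv2.cvtColor(im,cv2.COLOR_RGB2HSV),(100,110,40),(125,255,255))>0; b[:,:130]=0; b[:,260:]=0
        q=q[b]; q=q[q[:,2]>.075]; A=np.c_[q[:,:2],np.ones(len(q))]; s=np.linalg.lstsq(A,q[:,2],rcond=None)[0]; print('lid plane',s,'z pct',np.percentile(q[:,2],[5,50,95]),cv2.minAreaRect(q[:,:2].astype(np.float32)))
a=cv2.imread('pics/top4.png')[90:300,110:480];b=cv2.imread('pics/side4.png')[120:400,160:400]
cv2.imwrite('pics/c4.png',np.hstack([cv2.resize(a,(520,296)),cv2.resize(b,(254,296))]))
E
```

```text
t: 21.85
position: [0.531, 0.1071, 0.161]
tcp_rot: [[-0.993, 0.116, 0.001], [0.116, 0.993, 0.0], [-0.001, 0.0, -1.0]]
ft_force: [-5.5, -1.9, 14.9]
gripper_width: -0.0
finger_force: 7.4
t: 23.35
position: [0.4526, -0.2436, 0.305]
tcp_rot: [[-0.993, 0.116, 0.0], [0.116, 0.993, 0.0], [-0.0, 0.0, -1.0]]
ft_force: [0.3, 0.4, 0.7]
gripper_width: 0.001
finger_force: 0.0
lid plane [-0.00272571 -0.00077422  0.08986502] z pct [0.08563262 0.08827896 0.09090269] ((0.41598403453826904, 0.15374746918678284), (0.13481417298316956, 0.3993379771709442), 78.21661376953125)
```

View pics/c4.png

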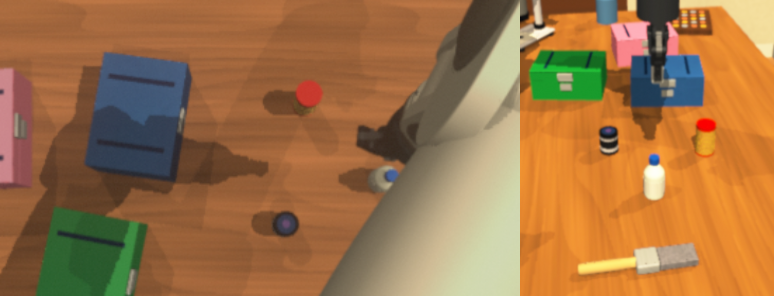

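The blue case at crop (138,115) is closed: its lid is level at 88.3 mm against 88.5 expected. The coins, cleaner, small lens and brush are where they were, and the gripper is clear of everything.

```bash
python3 -c "
from station import hand_in
print(hand_in())"
```

```text
the job is handed in; nothing more can be done
None
```

The macro lens is upright, glass up, in the blue case's bay; the lid was lowered gently until fully closed, nothing else on the desk was moved, and the job is handed in at about 23 s of the 72 s allowed.

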